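# Gauge the depth of a seal housing

## Robot

A 6-joint arm with a two-finger parallel gripper is mounted at the origin on the work surface. World frame = base frame: x ahead of the robot, y to its left, z up, the work surface at z = 0. Lengths are in m, angles in degrees, forces in N, time in s.
With the tool pointing down it reaches from about 0.375 to 0.925 m from the base axis. Payload 5.7 kg.
Tool frame: the origin (TCP) lies at the very end of the fingers, on their centre line; the grasp point (between the pads) lies 19 mm behind it; z points along the fingers, y is the line along which they close (so a half turn about z gives the same grasp; the last joint's range is limited). The gripper opens to 88 mm and grips with 3 to 60 N. Pads are 20 mm wide; open, the fingers measure 115 mm over their backs; the gripper's body (75 mm by 178 mm) begins 61 mm behind the grasp point.
Start: joints at [61.759, 20.558, 86.54, -0, 72.909, -6.595], TCP at [0.221, 0.558, 0.188] pointing down, gripper open.
Joint ranges: [-170.27, 170.27], [-57.76, 135], [12.27, 136.19], [-55.21, 235.2], [11.17, 155.16], [-170.74, 170.74]. Speed limits (degrees/s): [136.94, 136.94, 180, 180, 180, 180].

## Interface

Orientations are given as [roll, pitch, yaw] about the fixed x, y, z axes, in that order (R = Rz(yaw) Ry(pitch) Rx(roll)).
In Python, from workcell import bot, vision gives the robot as it stands.
- The arm moves only by the shell command python3 -m creep 'ROWS' [OPENING] [FORCE]. ROWS is JSON, a list that holds one entry, the list of rows, each a list of 6 numbers: the shift along the tool's x, y, z as a fraction of full scale, then the turn, a rotation vector about the tool's x, y, z as a fraction of full scale. In form: [[[tx, ty, tz, ax, ay, az], ...]]. A call has 1 to 20 rows; each row is the pose to reach, as a shift and turn from the pose commanded when the call began, along the tool's axes at that moment; what a row does not reach only later rows make up. Full scale, the value 1, is 15 cm for a shift and pi/4 rad for a turn. A row lasts 1/12 s, in which the tool goes at most 41.7 mm and 7.16 degrees, less where a joint would pass 70% of its speed; a pose out of reach is approached as far as the arm can. A call with a number of a shift or a turn outside -1 to 1 is refused whole. A call with a gripper value outside its range is refused whole. OPENING is the opening, from 0 (shut) to 1 (fully open), set as the call begins (- or left out, the last holds). The fingers move at their own pace and stop on an object; FORCE is the grip in N (left out, the last holds). Time passes only in rows, so rows that repeat a pose let the fingers close. It gives the time, the measured TCP pose, the force, the opening and the grip force at its end, in the units of the state.
- bot.state(): the state, without advancing time (a new reading comes with each control period).
- vision.snapshot(name): name is "scene" or "top"; returns a dict with "image" (400x640x3 uint8, red, green, blue), "fx", "fy", "cx", "cy" (pixels), "pose" (4x4, takes a point from camera to world coordinates). Camera axes: x right, y down, z forward; pixel columns grow to the right and rows downward; lengths in m; the calibration is good to about 2 mm. A picture is of the moment at which its call begins. There is no depth.
- bot.finish_job(): hands the job in; it is judged then, once.
The state is a dict: "clock": time; "joint_positions": joint angles; "qd": joint speeds; "tau": joint torques, N m; "tcp_pos": TCP position; "ee_rot": TCP orientation; "ft_force": force on the tool from outside, world axes, zero at the start; "torque": the same for the moment, N m; "opening": finger opening in m; "grip_force": force on a finger pad.
Only numpy, scipy, OpenCV 4.12 (cv2) and the standard library are available. Lean on these libraries where they do the work, as an engineer would, in place of code of your own. Each camera call takes 0.05 s, during which the arm holds its last target. There are 200 camera calls.

## Task

Two identical depth gauges stand on the bench; one of them holds the deep cup-shaped steel seal housing, the other a flat ring. On the gauge with the deep housing, take the probe by its knob, lower it until it touches the bottom inside the housing and let go, then press that gauge's lock lever down flat to lock the slide there. Leave the probe of the other gauge where it is.

Things in the scene. Friction and masses are not known exactly. Their poses are not given: they have to be found in the camera images.
- gauge: the depth gauge to use, fixed: grey base 110 x 155 x 15 mm, round anvil (top 20 mm above the table), column at its +y side, and on it a grey arm 30 mm wide reaching along -y over the anvil, arm top 150 mm above the table. Origin: on the table straight below the probe's axis; z up. The probe slides vertically through the arm; the lock lever is on the arm's -y end.
- probe: the gauge's probe: upright steel rod, 8 mm, with a 12 mm foot below and a round knob (24 mm across, 30 mm tall) on top. Origin: centre of the foot's underside (the tip), z up. It only slides up and down, tip 10 to 95 mm above the table; its slide rubs with 2 N (it weighs 1 N) and it stays where it is left. It starts with the tip just above the housing's mouth.
- knob (a point): centre of the probe's knob, 165 mm above the tip. Only the knob and the lock lever stand above the arm's top, so the knob can be gripped from above at any yaw; if the fingers close along the gauge's x they open clear of the lever.
- lock (a joint): the lock lever's angle in rad: 0 = released, sticking up and outwards (to the gauge's -y) 40 degrees above level; 0.7 = pressed down flat (level), its stop = locked. It starts between 0 and 0.1 and stays where it is left; about 2 N on its black pad moves it.
- lock_pad (a point): middle of the upper face of the lever's black pad (24 x 26 mm), 54 mm from the pivot, which lies 44 mm along the gauge's -y from the probe's axis and 162 mm above the table. When locked the pad's face is level, 166 mm above the table. Pressing straight down on the pad with closed fingertips turns the lever; below it are only the base and the table.
- housing: the deep steel seal housing: an open cup 55 mm tall, 64 mm outer diameter (74 mm flange at its foot), inner diameter 54 mm, with a flat bottom 8 mm thick, loose on the gauge's anvil with its mouth up. Origin: centre of its underside, z up; the inner bottom is 8 mm above it.
- spare_knob (a point): centre of the knob of the other, identical gauge, which has only a flat ring on its anvil; its probe is to be left where it is.
Mind the look-alikes: they are no part of the job. Leave any pink look-alike of the housing alone.

How it is judged (in metres and radians):
On the way, in this order (a step that is already met when the one before it is completed fails the run):
1. the probe's tip touches the bottom inside the housing (horizontal distance between probe and housing below 0.02 m and z of probe in the frame of housing below 0.013 m and contact force between probe and housing above 0.3 N), for 0.1 s.
2. then the lock lever is pressed down flat (value of joint lock above 0.5 rad), for 0.2 s.
At the end, for the whole second after the job is handed in: The probe's tip is inside the housing within 5 mm of its inner bottom and within 20 mm of its axis, the housing stands at rest and upright (within 10 degrees) on the anvil within 20 mm of the probe's axis, and the lock lever is down within about 11 degrees of flat (lock above 0.5) (horizontal distance between probe and housing below 0.02 m and z of probe in the frame of housing below 0.013 m and angle between housing's own z axis and vertical below 0.17 rad and value of joint lock above 0.5 rad and horizontal distance between housing and gauge below 0.02 m and linear speed of housing below 0.02 m/s); the robot touches nothing.
It fails at once if the other gauge's probe is moved by more than 15 mm (distance of spare_knob from where it was at the start of the episode above 0.015 m).
It also fails if it takes over 40 s, if anything falls off the work surface, if the arm or the gripper's body presses on something with over 40 N, if the wrist force passes 120 N, or if a joint passes its speed limit or range.

## Working session

There is one attempt and no reset: what is moved stays moved. The work goes in short steps, Python scripts to look and compute and a shell command to move; the robot and the scene stay as the last step left them, time stands still between calls to the robot, and variables do not carry over. Pictures are saved under pics/ and viewed, at most 10 in all, crops included, and the job is handed in when it is done.

```bash
mkdir -p pics
cat > h.py <<'E'
import numpy as np, cv2
from workcell import bot, vision
def snap(n,f=None):
    s=vision.snapshot(n)
    if f: cv2.imwrite(f,cv2.cvtColor(s["image"],cv2.COLOR_RGB2BGR))
    return s
def ray(s,u,v):
    P=np.array(s["pose"]); d=P[:3,:3]@[(u-s["cx"])/s["fx"],(v-s["cy"])/s["fy"],1]
    return P[:3,3],d
def onz(s,u,v,z):
    o,d=ray(s,u,v); return o+d*(z-o[2])/d[2]
def proj(s,p):
    P=np.array(s["pose"]); c=P[:3,:3].T@(np.array(p)-P[:3,3]); return s["fx"]*c[0]/c[2]+s["cx"],s["fy"]*c[1]/c[2]+s["cy"]
E
python3 - <<'E'
from h import *
for n in("scene","top"):
    s=snap(n,f"pics/{n}1.png"); print(n,np.round(s["pose"],3).tolist(),s["fx"],s["cx"],s["cy"])
print(bot.state())
E
```

```text
scene [[-0.694, 0.546, -0.471, 0.981], [0.72, 0.537, -0.439, 0.408], [0.013, -0.643, -0.765, 0.908], [0.0, 0.0, 0.0, 1.0]] 491.1131554925669 326.85108667667856 204.17355260979556
top [[-0.004, -0.994, 0.114, 0.395], [-1.0, 0.005, 0.006, -0.028], [-0.006, -0.114, -0.994, 1.073], [0.0, 0.0, 0.0, 1.0]] 432.80233023370687 316.68221101505253 201.55001118407023
{'clock': 0.1, 'joint_positions': array([ 6.17612299e+01,  2.05938048e+01,  8.65899426e+01, -5.42795020e-04,
        7.29070789e+01, -6.59629190e+00]), 'qd': array([ 0.03848018, -0.08917038, -0.10660995,  0.01395925,  0.02854504,
        0.07398544]), 'tau': array([-9.15308192e-04, -5.16356671e+01, -2.71407402e+01,  6.74762344e-02,
        2.76372198e-02,  1.14513284e-05]), 'tcp_pos': array([0.22100847, 0.55712293, 0.1869126 ]), 'ee_rot': array([-1.79909715e+02, -9.91833686e-03,  1.58357674e+02]), 'ft_force': array([-1.05621823, -0.085097  , -0.17491552]), 'torque': array([ 0.00896226, -0.00405216,  0.02167809]), 'grip_force': 0.0, 'opening': 0.08793123869589865}
```

View pics/scene1.png

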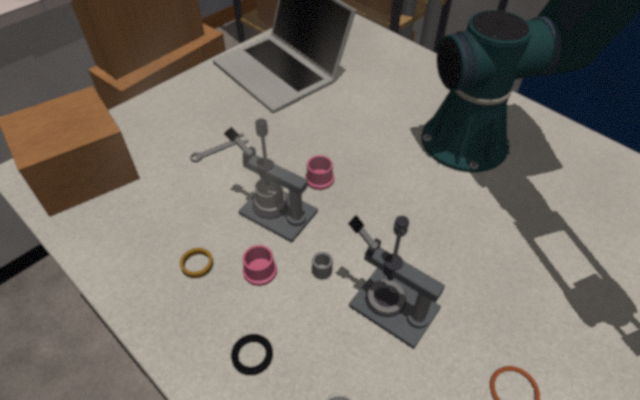

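View pics/top1.png

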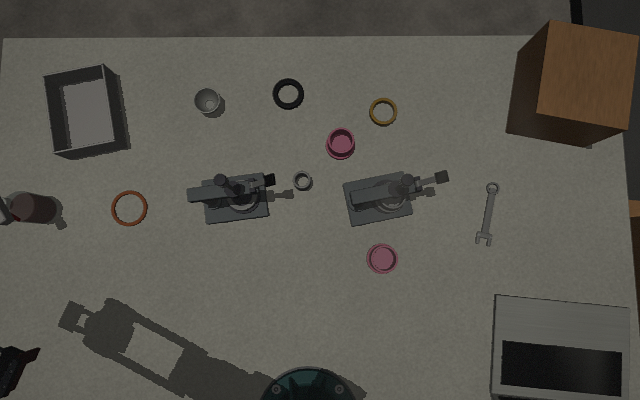

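Scene view: there are two gauges. A is around (275,195), with its knob at (262,127) and its pad at (232,134). It holds a tall steel cup. B is around (395,290), with its knob at (401,222), and holds a flat ring. In the top view A is at (385,195) and B at (237,195). A fits the description, so I'll confirm it with an enlarged crop.

Run:
```python
import cv2, numpy as np
a=cv2.imread("pics/scene1.png"); t=cv2.imread("pics/top1.png")
f=lambda c:cv2.convertScaleAbs(cv2.resize(c,(400,300),interpolation=cv2.INTER_CUBIC),alpha=1.8)
g=lambda i,x,y:f(i[y:y+96,x:x+128])
cv2.imwrite("pics/crop1.png",np.vstack([np.hstack([g(a,215,112),f(a[207:345,300:484])]),np.hstack([g(t,335,150),g(t,180,150)])]))
```

```text
(no output)
```

View pics/crop1.png

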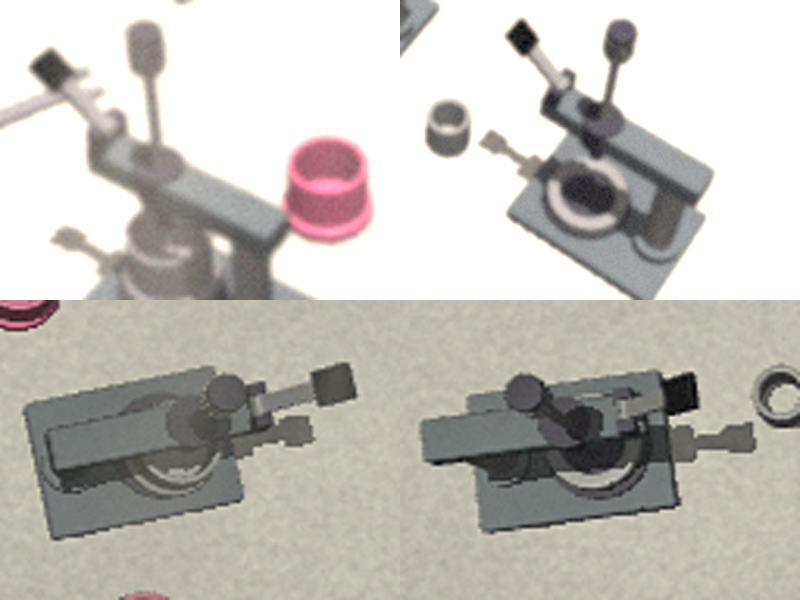

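The crop confirms it. A (left column) holds the tall steel cup with a flange, and B (right column) holds a flat ring. So A is the gauge to use, with its knob at top (408,179) / scene (262,127) and its pad at top (442,177) / scene (231,134). Next I'll triangulate these.

Run:
```python
from h import *
S=snap("scene");T=snap("top")
def tri(a,b):
    o1,d1=ray(S,*a);o2,d2=ray(T,*b)
    k=np.linalg.lstsq(np.c_[d1,-d2],o2-o1,rcond=None)[0]
    p,q=o1+k[0]*d1,o2+k[1]*d2; return np.round((p+q)/2,4),np.round(np.linalg.norm(p-q)*1e3,1)
# knob: top face centre in both views, body centre
print("knobtop",tri((261.5,121.8),(408.3,179.1)))
print("pad",tri((231,134.4),(441.6,176.9)))
# base top (z=.015) corners in top crop
c=[(25,408),(213,366),(242,502),(55,538)]
C=np.array([onz(T,335+x/3.125,150+(y-300)/3.125,.015) for x,y in c]);print(C.round(4))
# arm top z=.150 edges: two long sides
E=[(48,430),(190,400),(62,470),(180,446)]
A=np.array([onz(T,335+x/3.125,150+(y-300)/3.125,.150) for x,y in E]);print(A.round(4))
for p,q in((C[0],C[1]),(C[3],C[2]),(A[0],A[1]),(A[2],A[3])): print(np.degrees(np.arctan2(*(p-q)[[1,0]])))
for z in(.255,.26,.265,.27,.275): print(z,onz(T,408.3,179.1,z).round(4),onz(S,261.5,121.8,z).round(4))
```

```text
knobtop (array([ 0.5276, -0.1958,  0.2704]), np.float64(0.4))
pad (array([ 0.5457, -0.2815,  0.1942]), np.float64(3.2))
[[ 0.5573 -0.0878  0.015 ]
 [ 0.5902 -0.2371  0.015 ]
 [ 0.482  -0.2569  0.015 ]
 [ 0.4545 -0.1101  0.015 ]]
[[ 0.5212 -0.0959  0.15  ]
 [ 0.5416 -0.194   0.15  ]
 [ 0.4934 -0.1051  0.15  ]
 [ 0.5096 -0.1863  0.15  ]]
102.4329004389611
100.6343791579501
101.74381100296904
101.27856438344439
0.255 [ 0.5303 -0.1992  0.255 ] [ 0.5165 -0.2102  0.255 ]
0.26 [ 0.5295 -0.1981  0.26  ] [ 0.5201 -0.2055  0.26  ]
0.265 [ 0.5286 -0.1971  0.265 ] [ 0.5236 -0.2007  0.265 ]
0.27 [ 0.5278 -0.196   0.27  ] [ 0.5272 -0.196   0.27  ]
0.275 [ 0.527 -0.195  0.275] [ 0.5308 -0.1912  0.275 ]
```

Triangulation gives the knob axis at (0.528,-0.196), the knob top at z≈0.270, and the gauge's +y at azimuth 101.5°. I'll go up and turn first, to yaw 101.5, then translate.

```bash
python3 -m creep '[[[0,0,-0.3,0,0,0.16],[0,0,-0.55,0,0,0.32],[0,0,-0.8,0,0,0.48],[0,0,-1,0,0,0.63],[0,0,-1,0,0,0.63],[0,0,-1,0,0,0.63]]]' 1 15
python3 -m creep '[[[0,0,-0.1,0,0,0.16],[0,0,-0.2,0,0,0.32],[0,0,-0.2,0,0,0.48],[0,0,-0.2,0,0,0.635],[0,0,-0.2,0,0,0.635],[0,0,-0.2,0,0,0.635]]]'
```

```text
clock: 0.7
tcp_pos: [0.2219, 0.5587, 0.3398]
ee_rot: [179.8, -0.1, 130.1]
ft_force: [0.9, -0.6, -1.4]
opening: 0.088
grip_force: 0.0
clock: 1.2
tcp_pos: [0.2209, 0.5569, 0.3658]
ee_rot: [-179.9, 0.1, 101.7]
ft_force: [0.3, -1.3, -0.0]
opening: 0.0878
grip_force: 0.0
```

```bash
for i in 1 2 3 4 5; do :; done
python3 -m creep '[[[-0.25,0.05,0,0,0,0],[-0.5,0.1,0,0,0,0],[-0.75,0.14,0,0,0,0],[-1,0.19,0,0,0,0]]]'
python3 -m creep '[[[-0.25,0.05,0,0,0,0],[-0.5,0.1,0,0,0,0],[-0.75,0.14,0,0,0,0],[-1,0.19,0,0,0,0]]]'
python3 -m creep '[[[-0.25,0.05,0,0,0,0],[-0.5,0.1,0,0,0,0],[-0.75,0.14,0,0,0,0],[-1,0.19,0,0,0,0]]]'
python3 -m creep '[[[-0.25,0.05,0,0,0,0],[-0.5,0.1,0,0,0,0],[-0.75,0.14,0,0,0,0],[-1,0.19,0,0,0,0]]]'
python3 -m creep '[[[-0.25,0.05,0,0,0,0],[-0.5,0.1,0,0,0,0],[-0.75,0.14,0,0,0,0],[-1,0.19,0,0,0,0],[-1,0.19,0,0,0,0],[-1,0.19,0,0,0,0],[-1,0.19,0,0,0,0]]]'
```

```text
clock: 1.53
tcp_pos: [0.2786, 0.4144, 0.3663]
ee_rot: [-179.9, 0.1, 101.8]
ft_force: [0.8, -0.1, -0.5]
opening: 0.0876
grip_force: 0.0
clock: 1.87
tcp_pos: [0.3361, 0.2729, 0.3667]
ee_rot: [-179.9, 0.0, 101.7]
ft_force: [0.9, -0.9, 0.1]
opening: 0.0877
grip_force: 0.0
clock: 2.2
tcp_pos: [0.3938, 0.1317, 0.3668]
ee_rot: [-179.9, -0.0, 101.7]
ft_force: [0.4, 1.8, -0.4]
opening: 0.0874
grip_force: 0.0
clock: 2.53
tcp_pos: [0.4515, -0.0097, 0.3668]
ee_rot: [-179.9, -0.0, 101.7]
ft_force: [0.5, 1.4, -0.3]
opening: 0.0874
grip_force: 0.0
clock: 3.12
tcp_pos: [0.5089, -0.1487, 0.3666]
ee_rot: [-179.9, -0.1, 101.5]
ft_force: [-0.1, 0.2, 0.0]
opening: 0.0877
grip_force: 0.0
```

```bash
python3 -m creep '[[[-0.17,0.03,0,0,0,0],[-0.33,0.06,0,0,0,0],[-0.33,0.06,0.1,0,0,0],[-0.33,0.06,0.3,0,0,0],[-0.33,0.06,0.4,0,0,0],[-0.33,0.06,0.4,0,0,0],[-0.33,0.06,0.4,0,0,0]]]'
python3 - <<'E'
from h import *
S=snap("scene","pics/s2.png");T=snap("top","pics/t2.png")
a=cv2.resize(S["image"][60:210,170:370],(800,600))[:,:,::-1]
cv2.imwrite("pics/c2.png",cv2.convertScaleAbs(a,alpha=1.5))
E
```

```text
clock: 3.7
tcp_pos: [0.5274, -0.1942, 0.3074]
ee_rot: [-179.9, -0.1, 101.6]
ft_force: [0.6, 0.4, 0.2]
opening: 0.0878
grip_force: 0.0
```

View pics/c2.png

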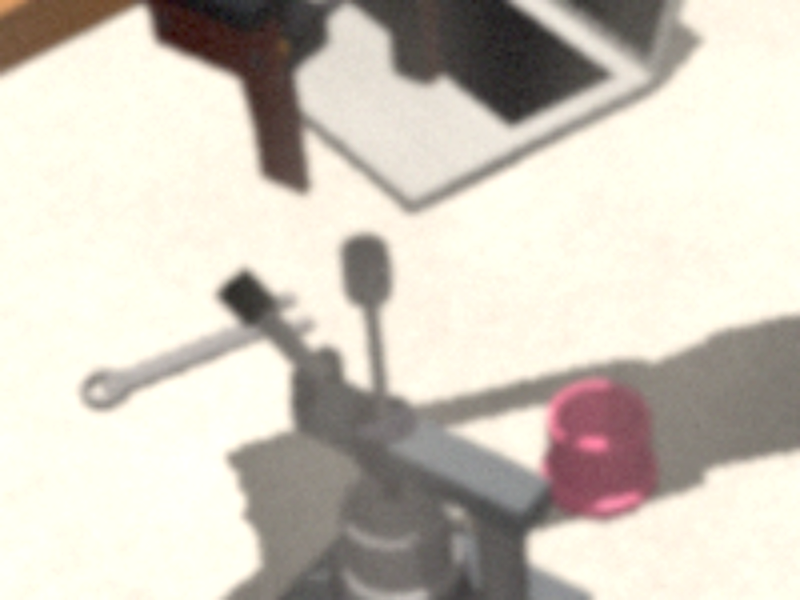

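The open fingers, at crop (285,185) and (415,75), straddle the knob at crop (365,265). I'll descend and close.

```bash
python3 -m creep '[[[0,0,0.16,0,0,0],[0,0,0.32,0,0,0],[0,0,0.42,0,0,0],[0,0,0.47,0,0,0],[0,0,0.47,0,0,0],[0,0,0.47,0,0,0]]]'
python3 -m creep '[[[0,0,0,0,0,0],[0,0,0,0,0,0],[0,0,0,0,0,0],[0,0,0,0,0,0],[0,0,0,0,0,0],[0,0,0,0,0,0],[0,0,0,0,0,0],[0,0,0,0,0,0],[0,0,0,0,0,0],[0,0,0,0,0,0]]]' 0 15
```

```text
clock: 4.3
tcp_pos: [0.529, -0.1961, 0.2384]
ee_rot: [179.9, 0.1, 101.5]
ft_force: [0.5, -0.3, -0.1]
opening: 0.0882
grip_force: 0.0
clock: 5.13
tcp_pos: [0.5282, -0.196, 0.2371]
ee_rot: [-180.0, 0.0, 101.4]
ft_force: [0.7, 0.0, 1.1]
opening: 0.0246
grip_force: 0.0
```

```bash
python3 -m creep '[[[0,0,0,0,0,0],[0,0,0,0,0,0],[0,0,0,0,0,0],[0,0,0,0,0,0]]]' 0 15
python3 -m creep '[[[0,0,0.04,0,0,0],[0,0,0.08,0,0,0],[0,0,0.12,0,0,0],[0,0,0.16,0,0,0],[0,0,0.20,0,0,0],[0,0,0.24,0,0,0],[0,0,0.28,0,0,0],[0,0,0.31,0,0,0],[0,0,0.33,0,0,0],[0,0,0.33,0,0,0]]]'
```

```text
clock: 5.47
tcp_pos: [0.5282, -0.1959, 0.2372]
ee_rot: [-180.0, 0.0, 101.4]
ft_force: [-0.4, -0.0, 0.2]
opening: 0.0008
grip_force: 0.0
clock: 6.3
tcp_pos: [0.5274, -0.1956, 0.1867]
ee_rot: [-179.9, -0.1, 101.4]
ft_force: [-0.1, 1.1, 0.0]
opening: 0.0007
grip_force: 0.0
```

The fingers closed to 0, so the grasp missed the knob. I'll look before moving again.

Run:
```python
from h import *
S=snap("scene","pics/s3.png");T=snap("top","pics/t3.png")
a=cv2.resize(S["image"][70:220,180:340],(400,375))
b=cv2.resize(T["image"][130:280,340:500],(400,375))
cv2.imwrite("pics/c3.png",cv2.convertScaleAbs(np.hstack([a,b])[:,:,::-1],alpha=1.8))
```

```text
(no output)
```

View pics/c3.png

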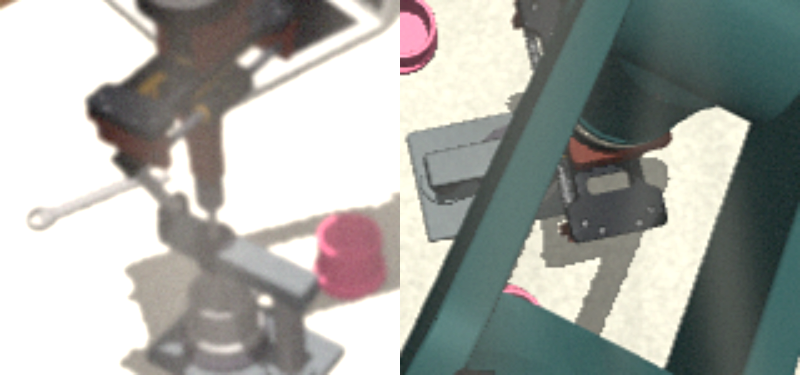

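Run:
```python
from h import *
S=snap("scene","pics/s4.png")
print(proj(S,(.5274,-.1942,.3074)),proj(S,(.5274,-.1956,.1867)),proj(S,(.5274,-.196,.15)),proj(S,(.528,-.196,.27)))
a=S["image"][85:175,215:315]
cv2.imwrite("pics/c4.png",cv2.convertScaleAbs(cv2.resize(a,(660,594),interpolation=cv2.INTER_CUBIC)[:,:,::-1],alpha=2))
print(bot.state())
```

```text
(np.float64(260.2989233742132), np.float64(107.16432646296244)) (np.float64(265.0624378949135), np.float64(152.5626552190367)) (np.float64(266.35286654665305), np.float64(164.7913370815427)) (np.float64(261.1830036036321), np.float64(121.98614676563575))
{'clock': 6.45, 'joint_positions': array([-2.73715804e+01,  1.75562648e+01,  9.11320087e+01, -5.41245866e-03,
        7.13546693e+01, -3.88013974e+01]), 'qd': array([-0.12526335, -0.24906563, -0.26895313, -0.02127155, -0.08378496,
       -0.04298518]), 'tau': array([-8.63140449e-03, -4.73304999e+01, -2.64624810e+01,  4.33580205e-02,
        6.39345101e-02, -1.44406154e-04]), 'tcp_pos': array([ 0.52790728, -0.1957647 ,  0.18757373]), 'ee_rot': array([-1.79963321e+02, -2.29133175e-02,  1.01431542e+02]), 'ft_force': array([-0.50422   ,  0.19562535, -0.505389  ]), 'torque': array([-0.05729326,  0.07063678,  0.00463162]), 'grip_force': 0.0, 'opening': 0.0004234009572910824}
```

View pics/c4.png

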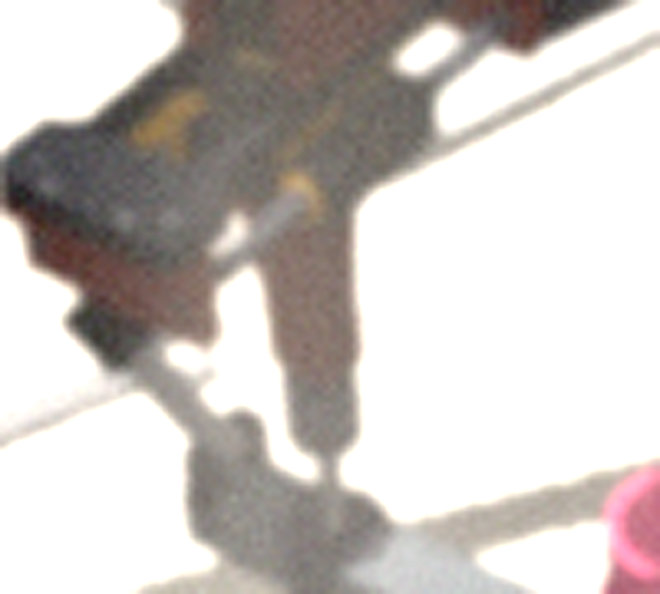

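Run:
```python
from h import *
S=snap("scene","pics/s5.png")
for z in np.arange(.15,.36,.01): print(round(z,2),np.round(proj(S,(.528,-.196,z)),1),end=' ')
d=.05*np.array([.98,.2,0])
for s in(1,-1): print('\n',s,proj(S,np.array([.5274,-.1942,.3074])+s*d),proj(S,np.array([.5274,-.1942,.345])+s*d))
```

```text
0.15 [266.1 164.9] 0.16 [265.8 161.6] 0.17 [265.4 158.3] 0.18 [265.  154.9] 0.19 [264.6 151.5] 0.2 [264.2 148. ] 0.21 [263.8 144.4] 0.22 [263.4 140.8] 0.23 [262.9 137.2] 0.24 [262.5 133.5] 0.25 [262.1 129.7] 0.26 [261.6 125.9] 0.27 [261.2 122. ] 0.28 [260.7 118. ] 0.29 [260.3 114. ] 0.3 [259.8 109.9] 0.31 [259.3 105.8] 0.32 [258.8 101.6] 0.33 [258.3  97.3] 0.34 [257.8  92.9] 0.35 [257.3  88.5] 
 1 (np.float64(243.84171782405645), np.float64(121.56166591914074)) (np.float64(241.40855764169498), np.float64(105.38551561725205))

 -1 (np.float64(275.8201093352765), np.float64(93.58584970621024)) (np.float64(274.5126333471492), np.float64(77.49801704102455))
```

The scene view shows the real fingertips about 35 mm above the reported TCP. Open, they were seen at z≈0.343 when 0.307 was reported. Now they show at ≈0.221 with 0.187 reported. So the closed fingers went above the knob and pushed it down about 50 mm, leaving the tip at ≈0.041, still above the housing bottom. I'll raise, open, and re-grasp using that offset.

```bash
python3 -m creep '[[[0,0,-0.08,0,0,0],[0,0,-0.15,0,0,0],[0,0,-0.15,0,0,0],[0,0,-0.15,0,0,0],[0,0,-0.15,0,0,0],[0,0,-0.15,0,0,0],[0,0,-0.15,0,0,0],[0,0,-0.15,0,0,0],[0,0,-0.15,0,0,0],[0,0,-0.15,0,0,0]]]' 0.8
python3 -m creep '[[[0,0,0.06,0,0,0],[0,0,0.12,0,0,0],[0,0,0.18,0,0,0],[0,0,0.24,0,0,0],[0,0,0.3,0,0,0],[0,0,0.35,0,0,0],[0,0,0.38,0,0,0],[0,0,0.38,0,0,0]]]'
python3 - <<'E'
from h import *
S=snap("scene","pics/s6.png")
a=S["image"][85:175,215:315]
cv2.imwrite("pics/c6.png",cv2.convertScaleAbs(cv2.resize(a,(660,594),interpolation=cv2.INTER_CUBIC)[:,:,::-1],alpha=2))
E
```

```text
clock: 7.33
tcp_pos: [0.5281, -0.1959, 0.21]
ee_rot: [-180.0, -0.0, 101.4]
ft_force: [0.6, -0.6, 0.8]
opening: 0.0633
grip_force: 0.0
clock: 8.0
tcp_pos: [0.5274, -0.1956, 0.1517]
ee_rot: [-179.9, -0.1, 101.4]
ft_force: [-0.0, -0.0, -0.0]
opening: 0.0704
grip_force: 0.0
```

View pics/c6.png

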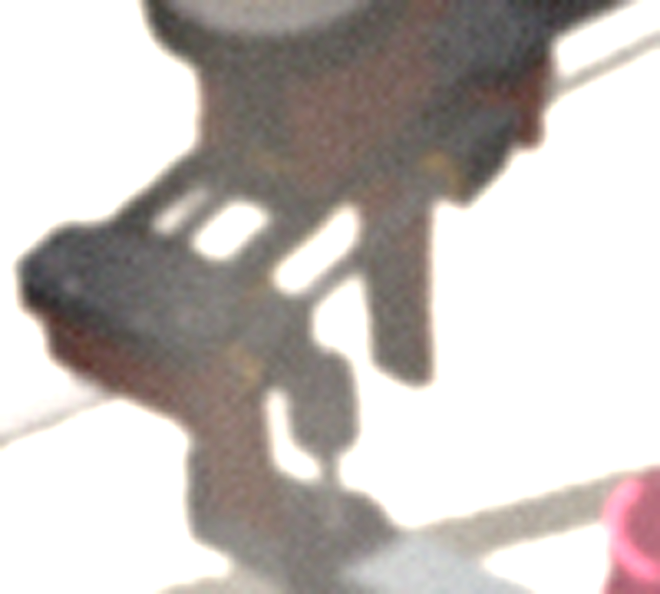

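The knob, at crop (325,400), now sits between the fingers, whose ends are at crop (405,380) and (225,510). Closing.

```bash
python3 -m creep '[[[0,0,0,0,0,0],[0,0,0,0,0,0],[0,0,0,0,0,0],[0,0,0,0,0,0],[0,0,0,0,0,0],[0,0,0,0,0,0],[0,0,0,0,0,0],[0,0,0,0,0,0],[0,0,0,0,0,0],[0,0,0,0,0,0],[0,0,0,0,0,0],[0,0,0,0,0,0]]]' 0 15
```

```text
clock: 9.05
tcp_pos: [0.5285, -0.1959, 0.1533]
ee_rot: [180.0, 0.0, 101.4]
ft_force: [2.1, 0.8, 0.4]
opening: 0.0238
grip_force: 15.0
```

Gripped: opening 23.8 mm at 15 N. Now I'll lower about 10 mm, then go in small steps while watching the force.

```bash
python3 -m creep '[[[0,0,0.02,0,0,0],[0,0,0.04,0,0,0],[0,0,0.055,0,0,0],[0,0,0.055,0,0,0],[0,0,0.055,0,0,0]]]'
python3 -m creep '[[[0,0,0.01,0,0,0],[0,0,0.02,0,0,0],[0,0,0.02,0,0,0]]]'
```

```text
clock: 9.47
tcp_pos: [0.5285, -0.1959, 0.1445]
ee_rot: [180.0, -0.0, 101.4]
ft_force: [3.9, 1.5, -2.4]
opening: 0.0235
grip_force: 15.0
clock: 9.72
tcp_pos: [0.5285, -0.1959, 0.1418]
ee_rot: [180.0, 0.0, 101.4]
ft_force: [5.0, -0.0, -1.7]
opening: 0.0237
grip_force: 15.0
```

```bash
python3 -m creep '[[[0,0,0.01,0,0,0],[0,0,0.02,0,0,0],[0,0,0.02,0,0,0],[0,0,0.02,0,0,0]]]'
python3 -m creep '[[[0,0,0.01,0,0,0],[0,0,0.01,0,0,0],[0,0,0.01,0,0,0]]]'
```

```text
clock: 10.05
tcp_pos: [0.5286, -0.196, 0.1402]
ee_rot: [179.9, 0.0, 101.4]
ft_force: [1.8, 3.2, 8.9]
opening: 0.0237
grip_force: 15.0
clock: 10.3
tcp_pos: [0.5287, -0.1964, 0.1396]
ee_rot: [179.9, 0.1, 101.4]
ft_force: [-1.4, 3.1, 16.6]
opening: 0.0236
grip_force: 15.0
```

The force rose to 16.6 N after about 13 mm, as predicted, so the probe is on the bottom. Next I'll hold, release, and go up.

```bash
python3 -m creep '[[[0,0,0,0,0,0],[0,0,0,0,0,0],[0,0,0,0,0,0]]]'
python3 -m creep '[[[0,0,0,0,0,0],[0,0,0,0,0,0],[0,0,0,0,0,0],[0,0,0,0,0,0],[0,0,0,0,0,0],[0,0,0,0,0,0],[0,0,0,0,0,0],[0,0,0,0,0,0],[0,0,0,0,0,0]]]' 0.7
python3 -m creep '[[[0,0,-0.1,0,0,0],[0,0,-0.3,0,0,0],[0,0,-0.5,0,0,0],[0,0,-0.75,0,0,0],[0,0,-0.9,0,0,0],[0,0,-0.9,0,0,0],[0,0,-0.9,0,0,0]]]'
python3 -m creep '[[[-0.2,0,0,0,0,0],[-0.4,0,0,0,0,0],[-0.61,0,0,0,0,0],[-0.61,0,0,0,0,0],[-0.61,0,0,0,0,0],[-0.61,0,0,0,0,0],[-0.61,0,0,0,0,0],[-0.61,0,0,0,0,0],[-0.61,0,0,0,0,0],[-0.61,0,0,0,0,0],[-0.61,0,0,0,0,0],[-0.61,0,0,0,0,0]]]' 0
python3 - <<'E'
from h import *
S=snap("scene","pics/s7.png")
a=S["image"][60:180,195:355]
cv2.imwrite("pics/c7.png",cv2.convertScaleAbs(cv2.resize(a,(800,600),interpolation=cv2.INTER_CUBIC)[:,:,::-1],alpha=2))
E
```

```text
clock: 10.55
tcp_pos: [0.5287, -0.1964, 0.1396]
ee_rot: [179.9, 0.1, 101.4]
ft_force: [-0.7, 2.9, 16.0]
opening: 0.0236
grip_force: 15.0
clock: 11.3
tcp_pos: [0.5282, -0.196, 0.1374]
ee_rot: [-180.0, 0.0, 101.4]
ft_force: [0.4, 1.1, -0.5]
opening: 0.0615
grip_force: 0.0
clock: 11.88
tcp_pos: [0.5291, -0.1964, 0.2739]
ee_rot: [179.8, 0.1, 101.4]
ft_force: [-1.1, 0.3, -1.0]
opening: 0.0612
grip_force: 0.0
clock: 12.88
tcp_pos: [0.5464, -0.2854, 0.2726]
ee_rot: [180.0, 0.0, 101.5]
ft_force: [0.0, -0.2, 0.2]
opening: 0.0005
grip_force: 0.0
```

View pics/c7.png

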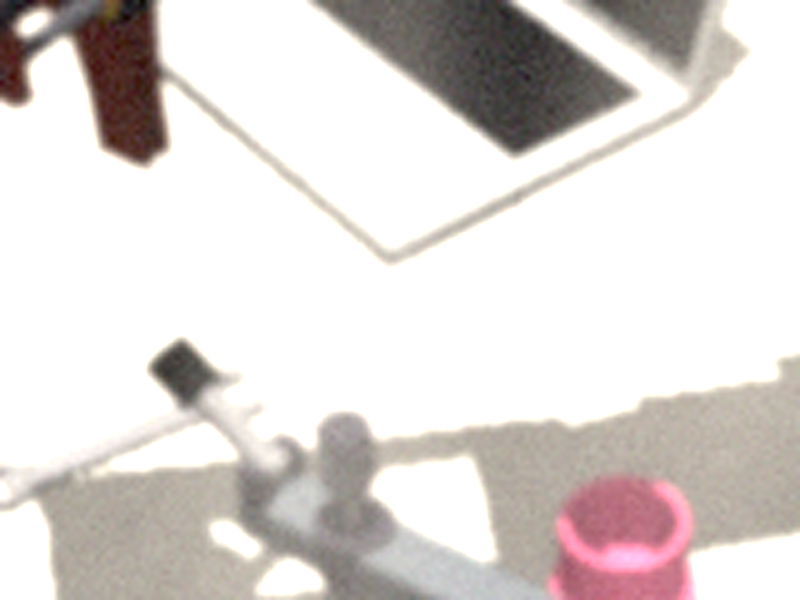

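The probe stayed down, with its knob low at crop (345,445). The lever is still up, with its pad at crop (182,372), and the closed fingers are above it. Now pressing.

```bash
python3 -m creep '[[[0,0,0.2,0,0,0],[0,0,0.4,0,0,0],[0,0,0.55,0,0,0],[0,0,0.65,0,0,0],[0,0,0.7,0,0,0],[0,0,0.74,0,0,0],[0,0,0.78,0,0,0],[0,0,0.82,0,0,0],[0,0,0.86,0,0,0],[0,0,0.89,0,0,0],[0,0,0.89,0,0,0],[0,0,0.89,0,0,0]]]'
python3 -m creep '[[[0,0,0.01,0,0,0],[0,0,0.02,0,0,0],[0,0,0.03,0,0,0],[0,0,0.03,0,0,0],[0,0,0.03,0,0,0]]]'
```

```text
clock: 13.93
tcp_pos: [0.5459, -0.2851, 0.1385]
ee_rot: [-180.0, -0.1, 101.4]
ft_force: [0.4, 0.2, 0.7]
opening: 0.0002
grip_force: 0.0
clock: 14.35
tcp_pos: [0.5463, -0.2856, 0.1344]
ee_rot: [-180.0, -0.0, 101.4]
ft_force: [1.0, 0.1, 0.2]
opening: 0.0005
grip_force: 0.1
```

```bash
python3 -m creep '[[[0,0,0.01,0,0,0],[0,0,0.02,0,0,0],[0,0,0.02,0,0,0],[0,0,0.02,0,0,0]]]'
python3 -m creep '[[[0,0,0.01,0,0,0],[0,0,0.015,0,0,0],[0,0,0.015,0,0,0],[0,0,0.015,0,0,0]]]'
python3 - <<'E'
from h import *
S=snap("scene","pics/s8.png")
a=S["image"][60:180,195:355]
cv2.imwrite("pics/c8.png",cv2.convertScaleAbs(cv2.resize(a,(800,600),interpolation=cv2.INTER_CUBIC)[:,:,::-1],alpha=2))
E
```

```text
clock: 14.68
tcp_pos: [0.5464, -0.2857, 0.1314]
ee_rot: [-180.0, 0.0, 101.4]
ft_force: [-1.5, -0.5, 0.8]
opening: 0.0006
grip_force: 0.3
clock: 15.02
tcp_pos: [0.5466, -0.2858, 0.131]
ee_rot: [180.0, 0.1, 101.4]
ft_force: [-3.4, 1.4, 13.8]
opening: 0.0004
grip_force: 6.4
```

View pics/c8.png

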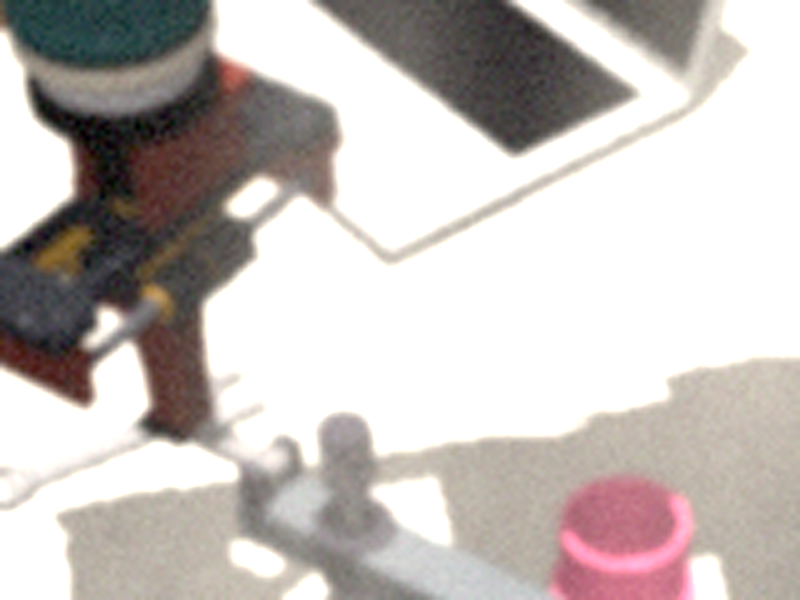

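The lever is flat on its stop (13.8 N, reported z 0.131 as expected), with the pad at crop (180,430), and the knob is still down. I'll hold briefly, retract, and check the pad from the saved images.

```bash
python3 -m creep '[[[0,0,0,0,0,0],[0,0,0,0,0,0],[0,0,0,0,0,0]]]'
python3 -m creep '[[[0,0,-0.1,0,0,0],[0,0,-0.3,0,0,0],[0,0,-0.55,0,0,0],[0,0,-0.8,0,0,0],[0,0,-1,0,0,0],[0,0,-1,0,0,0],[0,0,-1,0,0,0]]]'
python3 - <<'E'
from h import *
S=snap("scene","pics/s9.png")
a=S["image"][90:250,170:350]
cv2.imwrite("pics/c9.png",cv2.convertScaleAbs(cv2.resize(a,(675,600),interpolation=cv2.INTER_CUBIC)[:,:,::-1],alpha=2))
print("expected locked pad px",proj(S,(.528+.098*.199,-.196-.098*.98,.166)),bot.state()["ft_force"])
E
```

```text
clock: 15.32
tcp_pos: [0.5466, -0.2857, 0.131]
ee_rot: [180.0, 0.1, 101.4]
ft_force: [-2.8, 0.9, 12.5]
opening: 0.0006
grip_force: 6.4
clock: 15.9
tcp_pos: [0.5475, -0.2862, 0.2813]
ee_rot: [179.8, 0.2, 101.4]
ft_force: [-0.1, 0.3, 0.5]
opening: 0.0004
grip_force: 0.0
expected locked pad px (np.float64(229.7754747979978), np.float64(142.37204503926438)) [-0.19897906 -0.13735305 -0.1164454 ]
```

View pics/c9.png

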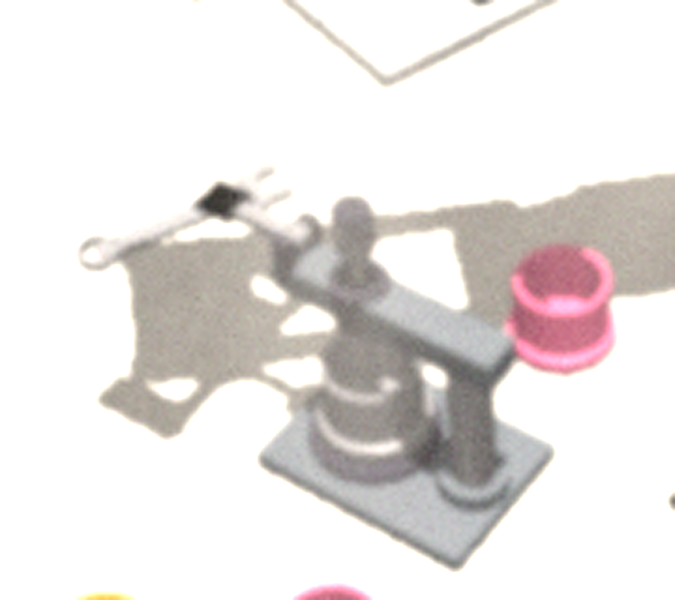

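The pad at crop (222,200) is at image pixel (229,143), which matches the locked prediction of (229.8,142.4). The probe is down in the upright housing and the robot is clear, so I'm handing in.

```bash
python3 -c "
from workcell import bot
print(bot.finish_job())"
```

```text
the job is handed in; nothing more can be done
None
```

The job is handed in, with no verdict returned: the probe was lowered to the bottom of the deep housing and released, then the lever was pressed flat. The first grasp missed and pushed the knob part-way down, because the fingertips sit about 35 mm above the reported TCP; the second grasp held, and the other gauge was not touched.

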